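# Shut the docked cassette box and lock the second box onto its lid

### The job

Shut the open lid of the cassette box that is docked on the bench. Then take the closed box of the same size from the sloping cradle and stack it squarely on the docked box, so that the recesses in its base drop fully over the two lugs on the lid. Set it down without banging or forcing it, let go, and do not push the other things about.

Things in the scene. Friction and masses are not known exactly. Their poses are not given: they have to be found in the camera images.
- lower_box: Docked box fixed to the bench: grey, 150 (its x) x 58 mm, white lid, on a 186 x 84 x 6 mm metal plate; x within 20 deg of straight ahead. Origin: centre of the plate's underside, on the bench; z up. Its rim is 52 mm above the bench; its end walls (8 mm thick, at x = +-71 mm) rise to 60 mm, level with the shut lid's top. Its place and the cradle's are swapped at random.
- box_lid (a joint): Angle of the docked box's lid (132 x 58 x 8 mm): 0 shut and level, grows as it opens, at most 1.7. Hinged along the box's +y long edge (axis along the box's x); the free edge lies over the -y side when shut and rises as it opens. Stiff hinge: the lid stays where it is left; 1 to 2 N at the free edge moves it.
- lid_hinge (a point): Middle of the lid's hinge axis, level with the lid's inner face: 52 mm above the bench, at box y = +29 mm. Axes turn with the lid: the lid runs from here 58 mm along -y; z is its outward normal, the outer face 8 mm along z.
- stack_seat (a point): Centre of the top face of the shut lid, without the lugs (60 mm above the bench); axes of the docked box. It does not move with the lid. The underside of the stacked box must come here.
- upper_box: Closed box to be stacked: 150 (x) x 58 (y) x 54 mm plus 7 mm lugs on its lid; grey, white lid that does not open; 0.25 to 0.5 kg. Origin: centre of its underside; z out through the lid. The sides, 58 mm apart along y, are smooth, free to grip near the middle. At the start it lies on the cradle, tilted 30 deg, lid facing up and away from the robot. Either way round fits.
- cradle: Fixed aluminium stand, footprint 170 x 76 mm, whose ramp slopes 30 degrees about its y, falling towards its +x, away from the robot; origin: centre of its foot, on the bench. A lip at the low end stands 16 mm and two side ribs (69 mm between centres) 7 mm above the ramp.
- cradle_rest (a point): Point of the ramp's surface under the box's centre, 62 mm above the bench; axes of the cradle's foot (z vertical).
- mouse: Black computer mouse, 60 x 108 x 34 mm, loose on the bench between the two; leave it. Origin: centre of its underside.
- pen: Black marker pen, 116 mm, lying loose near the robot; leave it. Origin: centre of its underside.
- carrier_left: Ivory tube carrier, 32 x 188 x 97 mm, standing loose at the left edge; leave it. Origin: centre of its underside.
- lid_edge (a point): Middle of the lid's free edge, on its outer face; turns with the lid. The outer face carries two lugs, each 36 (along x) x 24 x 7 mm, centred at box x = +-42 mm, midway between hinge and free edge; between the lugs it is bare for 48 mm.
- upper_lid (a point): Centre of the lid's outer face on the box to be stacked, 54 mm above its underside. In the underside are two recesses, 41 (x) x 29 (y) x 10 mm, centred at x = +-42 mm: 2.5 mm of play all round a lug.

How it is judged:
By the outcome, as a careful person would: the job done as asked, in the order asked, and still so for the second after the job is handed in, with the robot touching nothing.
It also fails if it takes over 54 s, if anything falls off the work surface, if the arm or the gripper's body presses on something with over 40 N, if the wrist force passes 120 N, or if a joint passes its speed limit or range.

### The arm

A 7-joint arm with a two-finger parallel gripper is mounted at the origin on the work surface; the furniture and walls round the work are solid. World frame = base frame: x ahead of the robot, y to its left, z up, the work surface at z = 0. Lengths are in mm, angles in degrees, forces in N, time in s.
With the tool pointing down it reaches from about 400 to 875 mm from the base axis. Payload 6.5 kg.
Tool frame: the origin (TCP) lies midway between the tips of the shut fingers; the grasp point (between the pads) lies bot.grip_depth behind it (bot.grip_depth is the distance from the TCP to the grasp point, in mm); z points along the fingers, y is the line along which they close (so a half turn about z gives the same grasp; the last joint's range is limited). The gripper opens to 85 mm and grips with 20 to 120 N. Pads are 22 mm wide; open, the fingers measure 114 mm over their backs; the gripper's body (76 mm by 85 mm) begins 54 mm behind the grasp point. The pads swing forward as they close: fully open they stand 13 mm farther back than shut.
Start: joints at [65.248, 30.733, -0.252, 88.115, 0.149, 61.152, -4.079], TCP at [232.498, -606.988, 231.29] pointing down, gripper open.
Joint ranges: [-154.64, 154.64], [-21.42, 123.67], [-72.66, 72.17], [13.99, 137.28], [-74.86, 254.86], [10.95, 109.41], [-158.01, 158.01]. Speed limits (degrees/s): [136.94, 136.94, 180, 180, 180, 180, 180].

### API

Orientations are given as [roll, pitch, yaw] about the fixed x, y, z axes, in that order (R = Rz(yaw) Ry(pitch) Rx(roll)).
In Python, from station import bot gives the robot as it stands. The module is installed in compiled form; this text tells all that it offers.
- The arm moves only by the tool apply_moves, never from a script. Its argument "motion" is text: rows parted by semicolons, each of 6 numbers parted by spaces: the shift along the tool's x, y, z each as a share of 100 mm, from -1 to 1, then the turn, a rotation vector about the tool's x, y, z each as a share of 90 degrees, from -1 to 1. A call has 1 to 20 rows; each row is the pose to reach, as a shift and turn from the pose commanded when the call began, along the tool's axes at that moment; what a row does not reach only later rows make up. A row lasts 1/10 s, in which the tool goes at most 50 mm and 8.59 degrees, less where a joint would pass 70% of its speed; a pose out of reach is approached as far as the arm can. A call with a number of a shift or a turn outside -1 to 1 is refused whole. A call with a gripper value outside its range is refused whole. "claw" is the closure, from 0 (fully open) to 1 (shut), set as the call begins (left out, the last holds). The fingers move at their own pace and stop on an object; "grip_force" is the grip in N (left out, the last holds). Time passes only in rows, so rows that repeat a pose let the fingers close. It gives the time, the measured TCP pose, the force, the opening and the grip force at its end, in the units of the state.
- bot.state(): the state, without advancing time (a new reading comes with each control period).
- bot.grab_frame(name): name is "scene" or "top"; returns a dict with "img" (384x512x3 uint8, blue, green, red), "range_z" (384x512 float32, mm along the optical axis (not along the pixel's ray), 0 where there is no reading), "fx", "fy", "cx", "cy" (pixels), "pose" (4x4, takes a point from camera to world coordinates). Camera axes: x right, y down, z forward; pixel columns grow to the right and rows downward; lengths in mm; the calibration is good to about 2 mm. A picture is of the moment at which its call begins.
- bot.close_job(): hands the job in; it is judged then, once.
Trained networks look in a picture, given as the dict that the camera call returned (one of the last four; its "shot" number tells which), for a name from the list of things; names that differ only in an ending like _2 or _b are one class to them, and where a whole thing is asked for, a point or a joint stands for the part that bears it (a point fixed in the world has none). Each returns a list of dicts, best first, with "conf" (0 to 1); they miss things now and then, are a little off and sometimes report something else, mostly with a low value. They report only what shows in the picture. A call takes as long as a camera call.
- bot.find_in(name, picture): "position" ([x, y, z] in mm, in world coordinates, good to about 4 mm: the middle of the surface that is visible of it).
- bot.masks_of(name, picture): "region" (384x512 bool, what is visible of it).
- bot.spot_point(name, picture): "position" ([x, y, z] in mm, in world coordinates, good to about 4 mm: a listed point, or the origin of a listed thing).
The state is a dict: "time_s": time; "joints": joint angles; "qd": joint speeds; "joint_torque": joint torques, N m; "tool_pos": TCP position; "tcp_rot": TCP orientation; "ft_force": force on the tool from outside, world axes, zero at the start; "ft_torque": the same for the moment, N m; "gripper_width": finger opening in mm; "gripper_force": force on a finger pad.
Only numpy, scipy, OpenCV 4.12 (cv2) and the standard library are available. Lean on these libraries where they do the work, as an engineer would, in place of code of your own. Each camera call takes 0.05 s, during which the arm holds its last target. There are 200 camera calls.

## Working session

There is one attempt and no reset: what is moved stays moved. The work goes in short steps, Python scripts to look and compute and a tool call to move; the robot and the scene stay as the last step left them, time stands still between calls to the robot, and variables do not carry over. Pictures are saved under pics/ and viewed, at most 10 in all, crops included, and the job is handed in when it is done.

Besides the shell and the picture viewer there is one more tool, called after "Call:" as name(argument=value, ...) on one line, values as JSON. apply_moves: Moves the arm, as the interface text tells. Its arguments: {"type":"object","properties":{"motion":{"type":"string"},"claw":{"type":"number"},"grip_force":{"type":"number"}},"required":["motion"]}

```bash
mkdir -p pics; cat > h.py <<'E'
import numpy as np, cv2
from scipy.spatial.transform import Rotation as R
from station import bot
def cloud(p):
    z=p["range_z"]; v,u=np.mgrid[:384,:512]
    c=np.stack([(u-p["cx"])/p["fx"]*z,(v-p["cy"])/p["fy"]*z,z],-1)
    T=np.array(p["pose"]); return c@T[:3,:3].T+T[:3,3]
def rot(s): return R.from_euler('xyz',s["tcp_rot"],degrees=True)
def rel(pos,Rt,s=None):
    s=s or bot.state(); r=rot(s)
    d=r.inv().apply(np.array(pos)-s["tool_pos"])/100
    w=(r.inv()*Rt).as_rotvec(degrees=True)/90
    return np.round(d,3),np.round(w,3)
E
python3 - <<'E'
from h import *
print(bot.state(),bot.grip_depth)
ps={n:bot.grab_frame(n) for n in("scene","top")}
cv2.imwrite("pics/a.png",np.hstack([cv2.resize(ps[n]["img"],(400,300)) for n in ps]))
cv2.imwrite("pics/a1.png",ps["top"]["img"])
np.set_printoptions(precision=1,suppress=True)
for n,p in ps.items():
  print(n,np.array(p["pose"]))
  for k in "lower_box lid_hinge stack_seat upper_box cradle cradle_rest lid_edge upper_lid mouse pen carrier_left".split():
    print(k,[(np.array(d["position"]),round(d["conf"],2)) for d in bot.spot_point(k,p)[:2]])
  np.savez(n,xyz=cloud(p),img=p["img"],**{k:(bot.masks_of(k,p) or [{"region":np.zeros((384,512),bool)}])[0]["region"] for k in("lower_box","box_lid","upper_box","cradle")})
E
```

```text
{'time_s': 0.0, 'joints': array([65.24707528, 30.77655793, -0.25457097, 88.1719883 ,  0.14762998,
       61.15310701, -4.07977465]), 'qd': array([ 0.01704425, -0.0073593 , -0.02284694,  0.02012154,  0.01536517,
       -0.11102148,  0.03764107]), 'joint_torque': array([ 1.47615781e-03, -5.83410716e+01,  1.04967948e+00, -2.59102982e+01,
        1.23736038e-02,  9.34341399e-03, -8.60060929e-07]), 'tool_pos': array([ 232.27285377, -606.38633725,  230.41489786]), 'tcp_rot': array([-1.79898857e+02,  6.13459324e-03,  2.09633322e+01]), 'ft_force': array([ 0.61944015,  0.22271955, -0.90925835]), 'ft_torque': array([0.04477788, 0.01544469, 0.01782878]), 'gripper_force': 0.0, 'gripper_width': 85.62181466518581} 18.700000000000003
scene [[   0.9   -0.4    0.3  216.4]
 [  -0.5   -0.7    0.5 -382.7]
 [  -0.    -0.5   -0.8  926. ]
 [   0.     0.     0.     1. ]]
lower_box []
lid_hinge [(array([ 464.8, -178.9,   59.7]), 0.71), (array([471.5, 257.8,  51.5]), 0.7)]
stack_seat [(array([ 463.7, -176.7,    0.4]), 0.72), (array([471.8, 230.3,  60. ]), 0.68)]
upper_box [(array([ 463.8, -176.3,   61. ]), 0.
[... 353 characters left out ...]
 [[  -0.    -1.     0.1  369.6]
 [  -1.     0.     0.    60.6]
 [  -0.    -0.1   -1.  1133.5]
 [   0.     0.     0.     1. ]]
lower_box [(array([473. , 228.1,   0.7]), 0.98)]
lid_hinge [(array([467.5, 254.3,  50. ]), 0.8)]
stack_seat [(array([470.8, 234. ,  61.1]), 0.65)]
upper_box [(array([ 465.6, -178.4,   63.1]), 0.57), (array([469.3, 359.9,  -1.4]), 0.4)]
cradle [(array([ 466.1, -178.9,   -1. ]), 0.64)]
cradle_rest [(array([ 468.5, -178. ,   64.5]), 0.6)]
lid_edge [(array([473.7, 236.5, 107.5]), 0.6)]
upper_lid [(array([ 491.5, -173.3,  111. ]), 0.56)]
mouse [(array([502.3,  29.7,   2.7]), 0.7)]
pen [(array([378. ,  37.6,  -2.7]), 0.51)]
carrier_left [(array([469. , 361.1,  -3.1]), 0.6)]
```

View pics/a.png

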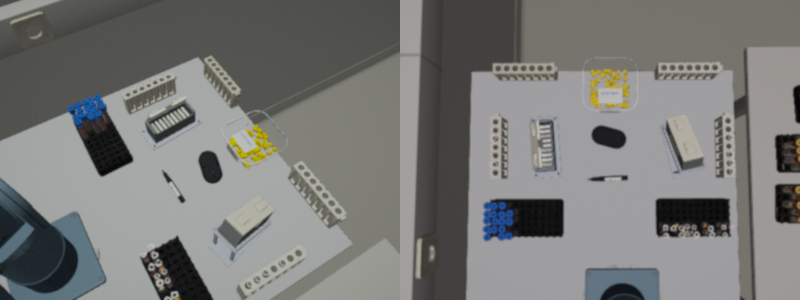

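The left box (picture 2 at ~(545,145)) has the open lid. The closed box lies on the cradle at right (~(685,145)) and the networks agree with that. Next come exact yaws and the lid angle from depth.

```bash
python3 - <<'E'
from h import *
np.set_printoptions(precision=2,suppress=True)
for n in("scene","top"):
  d=np.load(n+".npz"); X=d["xyz"]
  for k in("lower_box","box_lid","upper_box","cradle"):
    m=d[k]; print(n,k,m.sum(),end=" ")
    if m.sum()<50: print(); continue
    P=X[m]; print(np.percentile(P,[2,50,98],axis=0).round(0).tolist())
  def fit(P,it=300,t=2):
    g=np.random.default_rng(0);b=None
    for _ in range(it):
      a=P[g.choice(len(P),3,False)]; nn=np.cross(a[1]-a[0],a[2]-a[0]); l=np.linalg.norm(nn)
      if l<1: continue
      i=abs((P-a[0])@(nn/l))<t
      if b is None or i.sum()>b.sum(): b=i
    Q=P[b];c=Q.mean(0);v=np.linalg.svd(Q-c)[2]; return b,Q,c,v[2]*np.sign(v[2][2])
  # upper box lid plane
  P=X[(abs(X[...,0]-480)<120)&(abs(X[...,1]+176)<75)&(X[...,2]>65)&(X[...,2]<165)]
  b,Q,c,nn=fit(P); az=np.degrees(np.arctan2(nn[1],nn[0]))
  print("upper plane",len(Q),c,nn,"tilt",np.degrees(np.arccos(nn[2])),"yaw",az)
  yax=np.cross([0,0,1],nn);yax/=np.linalg.norm(yax);xax=np.cross(yax,nn)
  B=np.stack([xax,yax,nn]); q=(Q-c)@B.T
  r=cv2.minAreaRect(q[:,:2].astype(np.float32)); print(r, "ctr",c+B.T@[r[0][0],r[0][1],0])
  # lower plate/box
  m=(abs(X[...,0]-470)<115)&(abs(X[...,1]-230)<75)
  for lo,hi in((3,12),(48,64),(64,200)):
    P=X[m&(X[...,2]>lo)&(X[...,2]<hi)].astype(np.float32)
    print(lo,len(P),cv2.minAreaRect(P[:,:2]))
  b,Q,c,nn=fit(X[m&(X[...,2]>66)],t=2.5); print("lid",len(Q),c,nn,"top z",np.percentile(Q[:,2],98))
E
```

```text
scene lower_box 2851 [[382.0, 189.0, 3.0], [466.0, 226.0, 38.0], [553.0, 263.0, 106.0]]
scene box_lid 380 [[404.0, 227.0, 54.0], [463.0, 237.0, 101.0], [530.0, 260.0, 108.0]]
scene upper_box 2404 [[400.0, -213.0, 70.0], [458.0, -179.0, 115.0], [546.0, -137.0, 145.0]]
scene cradle 1411 [[378.0, -225.0, 1.0], [404.0, -199.0, 6.0], [538.0, -155.0, 105.0]]
upper plane 1117 [ 484.89 -171.06  112.  ] [0.49 0.11 0.87] tilt 30.10899223384992 yaw 12.435767844578988
((6.617698669433594, 1.5326519012451172), (153.11598205566406, 57.96030044555664), 0.7689347863197327) ctr [ 490.15 -168.33  108.68]Traceback (most recent call last):
  File "<stdin>", line 28, in <module>
cv2.error: OpenCV(4.12.0) /io/opencv/modules/imgproc/src/convhull.cpp:143: error: (-215:Assertion failed) total >= 0 && (depth == CV_32F || depth == CV_32S) in function 'convexHull'
```

View pics/a1.png

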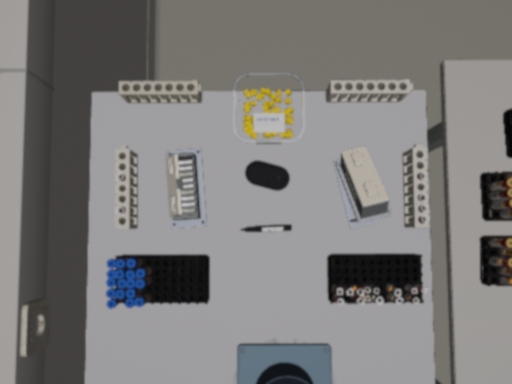

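```bash
python3 - <<'E'
from h import *
np.set_printoptions(precision=2,suppress=True)
def fit(P,it=300,t=2):
    g=np.random.default_rng(0);b=None
    for _ in range(it):
      a=P[g.choice(len(P),3,False)]; nn=np.cross(a[1]-a[0],a[2]-a[0]); l=np.linalg.norm(nn)
      if l<1: continue
      i=abs((P-a[0])@(nn/l))<t
      if b is None or i.sum()>b.sum(): b=i
    Q=P[b];c=Q.mean(0);v=np.linalg.svd(Q-c)[2]; return b,Q,c,v[2]*np.sign(v[2][2])
for n in("scene","top"):
  d=np.load(n+".npz"); X=d["xyz"]
  P=X[(abs(X[...,0]-480)<120)&(abs(X[...,1]+176)<75)&(X[...,2]>65)&(X[...,2]<165)]
  b,Q,c,nn=fit(P); az=np.degrees(np.arctan2(nn[1],nn[0]))
  yax=np.cross([0,0,1],nn);yax/=np.linalg.norm(yax);xax=np.cross(yax,nn)
  B=np.stack([xax,yax,nn]); q=(Q-c)@B.T
  r=cv2.minAreaRect(q[:,:2].astype(np.float32)); print(n,"upper",az,np.degrees(np.arccos(nn[2])),r, "ctr",c+B.T@[r[0][0],r[0][1],0])
  m=(abs(X[...,0]-470)<115)&(abs(X[...,1]-230)<75)
  for lo,hi in((3,12),(48,64),(64,200)):
    P=X[m&(X[...,2]>lo)&(X[...,2]<hi)].astype(np.float32)[:,:2].copy()
    print(lo,len(P),cv2.minAreaRect(P))
  b,Q,c,nn=fit(X[m&(X[...,2]>66)],t=2.5); print("lid",len(Q),c,nn,"top z",np.percentile(Q[:,2],98))
  # end walls: z 56..64 points
  P=X[m&(X[...,2]>56)&(X[...,2]<64)]
  for e in(-1,1):
    q=P[(P[:,0]-470)*e>55]; print("wall",e,len(q),q.min(0),q.max(0),np.median(q,0))
E
```

```text
scene upper 12.435767844578988 30.10899223384992 ((6.617698669433594, 1.5326519012451172), (153.11598205566406, 57.96030044555664), 0.7689347863197327) ctr [ 490.15 -168.33  108.68]
3 785 ((470.11431884765625, 229.68649291992188), (148.8761444091797, 229.17947387695312), 89.8906478881836)
48 412 ((470.78125, 231.70204162597656), (151.7760009765625, 62.53611755371094), 3.7195286750793457)
64 356 ((471.6018981933594, 234.82327270507812), (143.83993530273438, 58.36149597167969), 5.839142799377441)
lid 185 [470.41 239.78 101.42] [-0.04  0.58  0.82] top z 107.6311846859664
wall -1 81 [394.12 197.39  56.14] [413.29 258.62  63.24] [400.04 227.2   59.87]
wall 1 70 [532.31 207.26  56.31] [547.27 263.26  63.79] [541.01 233.96  60.29]
top upper 12.425634564703932 29.547573584189365 ((6.944725036621094, -0.2021007537841797), (150.8250274658203, 58.67546463012695), 0.7679731249809265) ctr [ 492.59 -171.73  110.22]
3 1593 ((470.6397705078125, 229.93077087402344), (148.92889404296875, 227.70372009277344), 89.57064819335938)
48 301 ((474.902099609375, 231.3856201171875), (150.53164672851562, 64.95735931396484), 4.17695951461792)
64 760 ((474.43463134765625, 232.04844665527344), (147.51498413085938, 58.64977264404297), 3.172947406768799)
lid 434 [472.74 240.32  95.26] [-0.06  0.81  0.58] top z 108.55776804377352
wall -1 91 [398.17 194.69  56.52] [413.95 259.01  63.95] [404.66 224.55  60.85]
wall 1 74 [534.72 204.97  56.16] [550.74 266.59  63.77] [545.9  227.69  60.61]
```

Call:
apply_moves(motion="0.9 -1 0 0 0 0.191;0.9 -1 0 0 0 0.191;0.9 -1 0 0 0 0.191;0.9 -1 0 0 0 0.191", claw=1)

```text
time_s: 2.0
tool_pos: [284.0, -476.5, 231.4]
tcp_rot: [-179.8, -0.1, 4.2]
ft_force: [-0.2, -0.4, 0.2]
gripper_width: 28.3
gripper_force: 0.0
```

Call:
apply_moves(motion="1 -1 0 0 0 0;1 -1 0 0 0 0;1 -1 0 0 0 0;1 -1 0 0 0 0")

```text
time_s: 2.4
tool_pos: [378.9, -370.4, 231.6]
tcp_rot: [-179.9, -0.2, 4.3]
ft_force: [-0.2, -0.4, 0.2]
gripper_width: 0.0
gripper_force: 0.0
```

Call:
apply_moves(motion="1 -1 0 0 0 0;1 -1 0 0 0 0;1 -1 0 0 0 0;1 -1 0 0 0 0")

```text
time_s: 2.8
tool_pos: [471.6, -263.8, 231.5]
tcp_rot: [-179.9, -0.2, 4.3]
ft_force: [0.1, -0.9, 0.4]
gripper_width: 0.2
gripper_force: 0.0
```

Call:
apply_moves(motion="0.2 -1 0 0 0 0;0.2 -1 0 0 0 0;0.2 -1 0 0 0 0")

```text
time_s: 3.1
tool_pos: [481.8, -161.7, 231.5]
tcp_rot: [-179.8, -0.1, 4.3]
ft_force: [-0.7, 0.3, 0.0]
gripper_width: 0.3
gripper_force: 0.0
```

Call:
apply_moves(motion="0.05 -1 0 0 0 0;0.05 -1 0 0 0 0;0.05 -1 0 0 0 0")

```text
time_s: 3.4
tool_pos: [479.3, -61.8, 231.6]
tcp_rot: [-179.8, -0.0, 4.3]
ft_force: [1.2, -0.1, 0.7]
gripper_width: 0.1
gripper_force: 0.0
```

Call:
apply_moves(motion="0.05 -1 0 0 0 0;0.05 -1 0 0 0 0;0.05 -1 0 0 0 0")

```text
time_s: 3.7
tool_pos: [477.8, 38.2, 231.8]
tcp_rot: [-179.8, -0.1, 4.3]
ft_force: [-0.8, 0.1, -1.0]
gripper_width: -0.4
gripper_force: 0.0
```

Call:
apply_moves(motion="0.05 -1 0 0 0 0;0.05 -1 0 0 0 0;0.05 -1 0 0 0 0")

```text
time_s: 4.0
tool_pos: [476.1, 138.6, 231.8]
tcp_rot: [-179.8, -0.1, 4.3]
ft_force: [-0.7, -0.1, -0.4]
gripper_width: 0.0
gripper_force: 0.0
```

Call:
apply_moves(motion="0.05 -1 0 0 0 0;0.05 -1 0 0 0 0;0.05 -1 0 0 0 0;0.05 -1 0 0 0 0")

```text
time_s: 4.4
tool_pos: [475.0, 232.3, 231.1]
tcp_rot: [180.0, 0.0, 3.9]
ft_force: [0.4, -0.1, 0.5]
gripper_width: 0.1
gripper_force: 0.0
```

Call:
apply_moves(motion="-0.03 -0.3 0 0 0 0;-0.03 -0.3 0.4 0 0 0;-0.03 -0.3 0.8 0 0 0;-0.03 -0.3 0.8 0 0 0;-0.03 -0.3 0.8 0 0 0")

```text
time_s: 4.9
tool_pos: [470.1, 260.5, 151.6]
tcp_rot: [179.9, 0.0, 3.6]
ft_force: [-0.2, 0.2, 0.3]
gripper_width: 0.1
gripper_force: 0.0
```

```bash
python3 - <<'E'
from h import *
p=bot.grab_frame("scene");q=bot.grab_frame("top")
cv2.imwrite("pics/b.png",np.hstack([cv2.resize(p["img"][70:220,120:320],(400,300)),cv2.resize(q["img"][120:270,100:300],(400,300))]))
s=bot.state();print(s["tool_pos"],s["tcp_rot"],s["joints"])
E
```

```text
[471.05001735 262.21493001 153.28972772] [-1.79945109e+02 -1.65616714e-01  3.67672563e+00] [ -19.44704615   27.02943346  -18.45789694  108.08053253   11.49849229
   46.50502584 -130.27435506]
```

View pics/b.png

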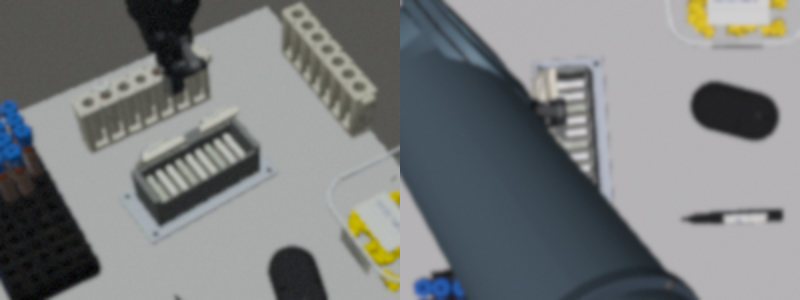

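The fingertips hang at the +y side of the raised lid (left view: fingers ~(180,80), lid edge ~(190,140)), between the lugs. I now lower them behind the lid and sweep it shut along its arc.

Call:
apply_moves(motion="0.01 -0.08 0.1 0 0 0;0.01 -0.08 0.3 0 0 0;0.01 -0.08 0.54 0 0 0;0.01 -0.08 0.54 0 0 0;0.01 -0.08 0.54 0 0 0")

```text
time_s: 5.5
tool_pos: [470.0, 271.2, 97.9]
tcp_rot: [-180.0, -0.0, 3.8]
ft_force: [1.3, -0.5, 0.7]
gripper_width: 0.0
gripper_force: 0.0
```

Call:
apply_moves(motion="0 0.05 0.01 0 0 0;0 0.1 0.02 0 0 0;0 0.13 0.03 0 0 0;0 0.17 0.05 0 0 0;0 0.21 0.08 0 0 0;0 0.25 0.11 0 0 0;0 0.28 0.14 0 0 0;0 0.31 0.18 0 0 0;0 0.33 0.21 0 0 0;0 0.36 0.25 0 0 0;0 0.38 0.29 0 0 0;0 0.4 0.33 0 0 0;0 0.41 0.35 0 0 0;0 0.41 0.35 0 0 0")

```text
time_s: 6.9
tool_pos: [472.0, 229.5, 61.8]
tcp_rot: [180.0, 0.1, 3.8]
ft_force: [0.0, -0.2, 0.3]
gripper_width: -0.4
gripper_force: 0.0
```

Call:
apply_moves(motion="0 0 0.01 0 0 0;0 0 0.02 0 0 0;0 0 0.02 0 0 0")

```text
time_s: 7.2
tool_pos: [472.3, 229.7, 60.2]
tcp_rot: [180.0, 0.0, 3.8]
ft_force: [-0.4, 0.2, 0.2]
gripper_width: 0.2
gripper_force: 0.0
```

Call:
apply_moves(motion="0 0 0.01 0 0 0;0 0 0.01 0 0 0")

```text
time_s: 7.4
tool_pos: [472.4, 229.8, 60.0]
tcp_rot: [180.0, -0.0, 3.8]
ft_force: [-3.8, -1.7, 10.1]
gripper_width: 0.2
gripper_force: 5.0
```

```bash
python3 - <<'E'
from h import *
p=bot.grab_frame("scene")
cv2.imwrite("pics/c.png",cv2.resize(p["img"][70:220,120:320],(600,450)))
s=bot.state();print(s["tool_pos"],s["ft_force"])
E
```

```text
[472.3773843  229.78634168  60.02029238] [-1.94457707 -1.1447459   9.09199185]
```

View pics/c.png

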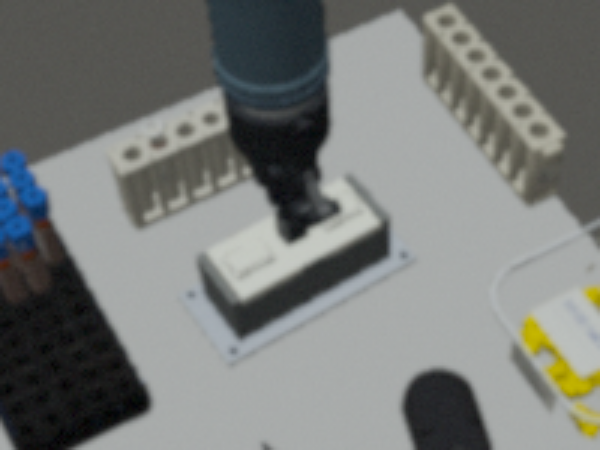

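The lid is flat and level between the end walls (lugs at ~(250,260) and (340,195)), with contact at z=60.0 as it must be. I retreat towards the cradle.

Call:
apply_moves(motion="0 0 -0.2 0 0 0;0 0 -0.6 0 0 0;0 0 -1 0 0 0;0 0 -1 0 0 0")

```text
time_s: 7.85
tool_pos: [475.5, 231.8, 164.2]
tcp_rot: [-179.8, -0.5, 3.8]
ft_force: [0.4, 0.2, -0.3]
gripper_width: 0.0
gripper_force: 0.0
```

Call:
apply_moves(motion="0 0.3 -0.4 0 0 0;0 0.7 -0.7 0 0 0;0 1 -0.7 0 0 0;0 1 -0.7 0 0 0", claw=0)

```text
time_s: 8.25
tool_pos: [479.9, 125.0, 229.6]
tcp_rot: [179.9, -0.1, 3.4]
ft_force: [-0.1, 0.5, -1.9]
gripper_width: 58.3
gripper_force: 0.0
```

Call:
apply_moves(motion="0.1 1 0 0 0 0;0.1 1 0 0 0 0;0.1 1 0 0 0 0")

```text
time_s: 8.55
tool_pos: [496.0, 23.8, 228.4]
tcp_rot: [179.8, 0.1, 3.2]
ft_force: [0.0, 1.0, -0.3]
gripper_width: 85.3
gripper_force: 0.0
```

Call:
apply_moves(motion="0.1 1 0 0 0 0;0.1 1 0 0 0 0;0.1 1 0 0 0 0;0.1 1 0 0 0 0")

```text
time_s: 8.95
tool_pos: [511.9, -68.7, 228.5]
tcp_rot: [-180.0, 0.1, 3.6]
ft_force: [0.4, 0.5, -0.5]
gripper_width: 85.4
gripper_force: 0.0
```

```bash
python3 - <<'E'
from h import *
np.set_printoptions(precision=2,suppress=True)
for n in("scene","top"):
  p=bot.grab_frame(n);X=cloud(p)
  m=(abs(X[...,0]-472)<95)&(abs(X[...,1]-231)<60)&(X[...,2]>54)&(X[...,2]<75)
  P=X[m];print(n,len(P),cv2.minAreaRect(P[:,:2].astype(np.float32)),np.median(P,0),np.percentile(P[:,2],[10,50,90]))
  print([(d["position"],d["conf"]) for k in("stack_seat","lower_box","lid_edge") for d in bot.spot_point(k,p)[:1]])
  np.savez("low_"+n,xyz=X,img=p["img"])
Rg=R.from_euler('ZY',[12.4,30],degrees=True)*R.from_euler('x',180,degrees=True)
n=R.from_euler('ZY',[12.4,30],degrees=True).apply([0,0,1])
s=bot.state();print(s["tool_pos"],s["tcp_rot"],s["joints"])
print(rel(np.array([464.7,-177.3,62.2])+100*n,Rg,s))
E
```

```text
scene 1278 ((470.969482421875, 231.9620819091797), (150.50315856933594, 62.33415603637695), 4.778914928436279) [468.31 227.45  60.88] [58.05 60.88 66.64]
[([470.6, 229.0, 58.9], 0.63), ([473.7, 228.6, -1.3], 0.64), ([475.8, 196.4, 59.1], 0.94)]
top 1696 ((474.9749755859375, 227.62977600097656), (150.2412109375, 59.66390609741211), 4.183282852172852) [474.86 227.2   61.59] [58.49 61.59 67.33]
[([469.7, 231.1, 58.2], 0.82), ([471.2, 227.8, -0.9], 0.73), ([475.6, 203.5, 58.9], 0.81)]
[512.11 -67.51 229.3 ] [-180.     -0.      3.85] [ 13.22  18.53 -13.03 107.75   5.06  54.27 -88.26]
(array([-0.05,  0.99,  0.81]), array([-0.03, -0.33, -0.09]))
```

Call:
apply_moves(motion="0 0.4 0 -0.01 -0.09 -0.03;-0.03 0.8 0 -0.02 -0.18 -0.06;-0.05 0.99 0 -0.03 -0.26 -0.09;-0.05 0.99 0.1 -0.03 -0.33 -0.09;-0.05 0.99 0.5 -0.03 -0.33 -0.09;-0.05 0.99 0.81 -0.03 -0.33 -0.09;-0.05 0.99 0.81 -0.03 -0.33 -0.09;-0.05 0.99 0.81 -0.03 -0.33 -0.09", claw=0, grip_force=60)

```text
time_s: 10.15
tool_pos: [513.7, -167.3, 148.8]
tcp_rot: [179.4, 29.8, 11.9]
ft_force: [0.6, 0.0, 1.3]
gripper_width: 85.6
gripper_force: 0.0
```

```bash
python3 - <<'E'
from h import *
np.set_printoptions(precision=2,suppress=True)
Rg=R.from_euler('ZY',[12.4,30],degrees=True)*R.from_euler('x',180,degrees=True)
n=R.from_euler('ZY',[12.4,30],degrees=True).apply([0,0,1])
p=bot.grab_frame("scene")
cv2.imwrite("pics/d.png",cv2.resize(p["img"][200:350,200:400],(600,450)))
s=bot.state();print(s["tool_pos"],s["tcp_rot"],s["joints"])
print(rel(np.array([464.7,-177.3,62.2])+15*n,Rg,s))
E
```

```text
[ 514.42 -167.47  149.79] [179.35  29.69  11.88] [ 12.32  42.64  -8.07  86.14  14.54  80.61 -79.08]
(array([-0.01, -0.02,  0.86]), array([ 0.  , -0.  , -0.01]))
```

View pics/d.png

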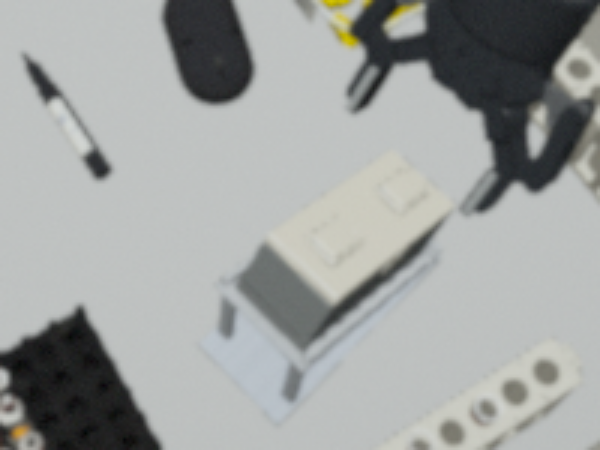

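The open fingers straddle the box's width (tips at ~(360,95) and (480,195), box lid centre ~(355,220)), in line with the slope normal. I descend and grip.

Call:
apply_moves(motion="-0.01 -0.02 0.2 0 0 0;-0.01 -0.02 0.4 0 0 0;-0.01 -0.02 0.55 0 0 0;-0.01 -0.02 0.65 0 0 0;-0.01 -0.02 0.75 0 0 0;-0.01 -0.02 0.86 0 0 0;-0.01 -0.02 0.86 0 0 0")

```text
time_s: 10.9
tool_pos: [469.7, -175.5, 73.6]
tcp_rot: [179.4, 29.9, 11.9]
ft_force: [-0.6, 0.2, 0.0]
gripper_width: 85.4
gripper_force: 0.0
```

Call:
apply_moves(motion="0 0 0 0 0 0;0 0 0 0 0 0;0 0 0 0 0 0;0 0 0 0 0 0;0 0 0 0 0 0;0 0 0 0 0 0;0 0 0 0 0 0;0 0 0 0 0 0;0 0 0 0 0 0;0 0 0 0 0 0", claw=1, grip_force=60)

```text
time_s: 11.9
tool_pos: [471.5, -175.4, 74.8]
tcp_rot: [179.4, 29.7, 11.9]
ft_force: [0.1, -0.1, 5.3]
gripper_width: 57.5
gripper_force: 65.1
```

Call:
apply_moves(motion="0 0 -0.05 0 0 0;0 0 -0.15 0 0 0;0 0 -0.3 0 0 0;0 0 -0.5 0 0 0;0 0 -0.8 0 0 0;0 0 -1 0 0 0;0 0 -1 0 0 0;0 0 -1 0 0 0")

```text
time_s: 12.7
tool_pos: [518.8, -164.0, 160.4]
tcp_rot: [179.4, 29.8, 11.9]
ft_force: [-0.3, 0.3, -4.1]
gripper_width: 57.4
gripper_force: 64.8
```

```bash
python3 - <<'E'
from h import *
s=bot.state();print(s["tool_pos"],s["tcp_rot"],s["gripper_width"],s["ft_force"])
Rp=R.from_euler('z',4.2,degrees=True)*R.from_euler('x',180,degrees=True)
print(rel([500,-80,190],Rp,s))
E
```

```text
[ 518.76250591 -163.96725746  160.39736297] [179.41366155  29.81206817  11.90939106] 57.384326529980505 [-0.30587029  0.27802465 -4.10466201]
(array([-0.156, -0.858, -0.261]), array([0.029, 0.33 , 0.085]))
```

Call:
apply_moves(motion="-0.04 -0.2 -0.1 0.006 0.07 0.02;-0.08 -0.4 -0.2 0.012 0.14 0.04;-0.12 -0.6 -0.26 0.018 0.21 0.06;-0.156 -0.858 -0.261 0.024 0.28 0.07;-0.156 -0.858 -0.261 0.029 0.33 0.085;-0.156 -0.858 -0.261 0.029 0.33 0.085;-0.156 -0.858 -0.261 0.029 0.33 0.085")

```text
time_s: 13.4
tool_pos: [499.1, -80.9, 189.8]
tcp_rot: [-180.0, 0.2, 4.2]
ft_force: [0.2, 0.2, -3.5]
gripper_width: 57.3
gripper_force: 65.4
```

Call:
apply_moves(motion="0 -0.2 0 0 0 0;0 -0.5 0 0 0 0;0 -0.8 0 0 0 0;0 -1 0 0 0 0")

```text
time_s: 13.8
tool_pos: [493.2, 21.8, 189.8]
tcp_rot: [-179.9, 0.2, 4.3]
ft_force: [0.6, -0.1, -3.5]
gripper_width: 57.5
gripper_force: 65.4
```

Call:
apply_moves(motion="0 -0.35 0 0 0 0;0 -0.7 0 0 0 0;0 -1 0 0 0 0")

```text
time_s: 14.1
tool_pos: [485.9, 121.2, 189.9]
tcp_rot: [-180.0, 0.1, 4.3]
ft_force: [0.3, -0.1, -4.1]
gripper_width: 57.5
gripper_force: 65.4
```

Call:
apply_moves(motion="0 -0.35 0 0 0 0;0 -0.7 0 0 0 0;0 -0.9 0 0 0 0;0 -1 0 0 0 0;0 -1 0 0 0 0")

```text
time_s: 14.6
tool_pos: [478.3, 220.2, 190.0]
tcp_rot: [-180.0, 0.1, 4.3]
ft_force: [-0.2, -0.4, -4.2]
gripper_width: 57.1
gripper_force: 65.5
```

Call:
apply_moves(motion="-0.05 -0.11 0.1 0 0 0;-0.05 -0.11 0.3 0 0 0;-0.05 -0.11 0.5 0 0 0;-0.05 -0.11 0.6 0 0 0;-0.05 -0.11 0.6 0 0 0;-0.05 -0.11 0.6 0 0 0")

```text
time_s: 15.2
tool_pos: [473.1, 229.1, 131.0]
tcp_rot: [-180.0, -0.0, 4.2]
ft_force: [-0.2, 0.3, -3.4]
gripper_width: 57.2
gripper_force: 65.4
```

```bash
python3 - <<'E'
from h import *
np.set_printoptions(precision=2,suppress=True)
s=bot.state();print(s["tool_pos"],s["tcp_rot"],s["gripper_width"],s["ft_force"],s["joints"])
im=[]
for n in("scene","top"):
  p=bot.grab_frame(n);X=cloud(p);im.append(p["img"])
  np.savez("held_"+n,xyz=X,img=p["img"])
  h=X[(abs(X[...,0]-472)<110)&(abs(X[...,1]-231)<70)]
  for lo,hi in((10,62),(100,190)):
    P=h[(h[:,2]>lo)&(h[:,2]<hi)];print(n,lo,len(P),P.min(0),P.max(0))
  for k in("upper_box","upper_lid","stack_seat","lower_box"):print(k,[(np.array(d["position"]),round(d["conf"],2)) for d in bot.spot_point(k,p)[:1]])
cv2.imwrite("pics/e.png",np.hstack([cv2.resize(im[0][50:200,120:320],(400,300)),cv2.resize(im[1][120:270,100:300],(400,300))]))
E
```

```text
[473.09 229.15 131.05] [-179.99   -0.      4.16] 57.1559572582477 [-0.17  0.28 -3.4 ] [ -16.46   27.9   -18.09  110.68   12.23   43.26 -127.37]
scene 10 1314 [381.21 187.89  10.03] [561.27 255.67  61.99]
scene 100 1983 [394.75 170.84 114.26] [550.19 287.44 189.85]
upper_box [(array([472.4, 228.8, 114. ]), 0.91)]
upper_lid [(array([473.3, 225.9, 168. ]), 0.78)]
stack_seat [(array([471. , 229.1,  58.6]), 0.82)]
lower_box [(array([470.4, 229.6,   1. ]), 0.97)]
top 10 109 [474.65 189.64  10.27] [563.46 212.27  61.97]
top 100 282 [466.09 173.29 116.89] [552.98 237.13 189.48]
upper_box []
upper_lid []
stack_seat []
lower_box []
```

View pics/e.png

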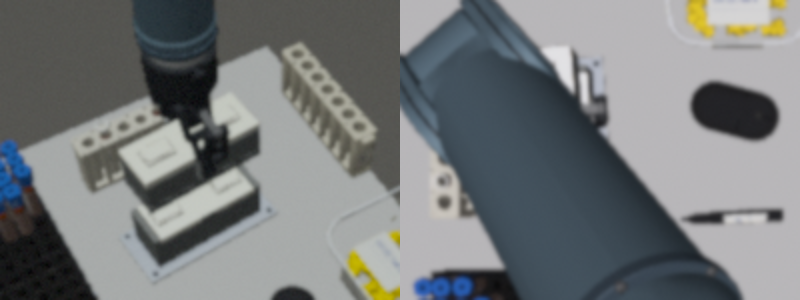

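The held box hangs level over the docked one (left view: held ~(190,145), docked ~(200,210)); the top view is blocked by the arm. I compare both boxes' visible faces in the scene camera, so that its bias cancels.

```bash
cat > cmp.py <<'E'
from h import *
np.set_printoptions(precision=2,suppress=True)
def faces(f,z0,z1,c=(472,230)):
  X=np.load(f)["xyz"].reshape(-1,3)
  for yaw in (4.2,):
    a=np.radians(yaw);M=np.array([[np.cos(a),np.sin(a)],[-np.sin(a),np.cos(a)]])
    q=np.c_[(X[:,:2]-c)@M.T,X[:,2]]
    q=q[(q[:,2]>z0)&(q[:,2]<z1)&(abs(q[:,0])<90)&(abs(q[:,1])<45)]
    s=q[(abs(q[:,0])<60)&(q[:,1]<-20)&(q[:,1]>-40)]      # -y side
    e=q[(abs(q[:,1])<20)&(q[:,0]<-65)&(q[:,0]>-90)]
    # near-side outer face
    ps=np.polyfit(s[:,0],s[:,1],1); pe=np.polyfit(e[:,1],e[:,0],1)
    print(f,"side",len(s),np.median(s[:,1]),s[:,1].std(),"slope deg",np.degrees(ps[0]),"end",len(e),np.median(e[:,0]),e[:,0].std(),np.degrees(pe[0]))
faces("low_scene.npz",12,54); faces("held_scene.npz",120,164)
def edge(f,zt):
  X=np.load(f)["xyz"].reshape(-1,3);a=np.radians(4.2);M=np.array([[np.cos(a),np.sin(a)],[-np.sin(a),np.cos(a)]])
  q=np.c_[(X[:,:2]-(472,230))@M.T,X[:,2]]; q=q[(abs(q[:,2]-zt)<3)&(abs(q[:,1])<40)&(abs(q[:,0])<90)]
  r=q[abs(q[:,1])<22]; t=q[(abs(q[:,0])<68)]
  E=[];F=[]
  for b in range(-20,20,4):
    k=r[(r[:,1]>=b)&(r[:,1]<b+4)]
    if len(k)>10:E.append((k[:,0].min(),k[:,0].max()))
  for b in range(-68,68,4):
    k=t[(t[:,0]>=b)&(t[:,0]<b+4)]
    if len(k)>5:F.append((k[:,1].min(),k[:,1].max()))
  print(f,"x edges",np.median(E,0),len(E),"y edges",np.median(F,0),len(F))
edge("low_scene.npz",60);edge("held_scene.npz",170)
E
python3 cmp.py; python3 -c "
from h import *
p=np.load('low_top.npz')['xyz']"
```

```text
low_scene.npz side 434 -26.31534797067785 1.123103850318026 slope deg 0.06893674725770993 end 61 -75.44813638388561 0.4042397184647929 -0.23357958807821305
held_scene.npz side 488 -27.05142335943328 2.90319964361624 slope deg 0.8933272436558694 end 90 -74.3049029239773 0.4525231777218742 -0.67951220824683
low_scene.npz x edges [-75.58  72.82] 10 y edges [-27.15  30.24] 34
held_scene.npz x edges [-74.22  74.85] 10 y edges [-27.94  29.82] 25
```

Call:
apply_moves(motion="-0.013 -0.007 0.1 0 0 0.004;-0.013 -0.007 0.25 0 0 0.004;-0.013 -0.007 0.38 0 0 0.004;-0.013 -0.007 0.45 0 0 0.004;-0.013 -0.007 0.45 0 0 0.004;-0.013 -0.007 0.45 0 0 0.004")

```text
time_s: 16.3
tool_pos: [471.2, 230.5, 85.6]
tcp_rot: [-180.0, 0.0, 3.9]
ft_force: [0.1, -0.8, -4.0]
gripper_width: 57.3
gripper_force: 65.5
```

```bash
python3 - <<'E'
from h import *
np.set_printoptions(precision=2,suppress=True)
s=bot.state();print(s["tool_pos"],s["tcp_rot"],s["gripper_width"],s["ft_force"])
p=bot.grab_frame("scene");np.savez("low2_scene",xyz=cloud(p),img=p["img"])
cv2.imwrite("pics/f.png",cv2.resize(p["img"][80:200,150:310],(800,600),interpolation=cv2.INTER_CUBIC))
import cmp
print();cmp.faces("low2_scene.npz",12,52);cmp.faces("low2_scene.npz",78,119);cmp.edge("low2_scene.npz",124)
E
```

```text
[471.2  230.53  85.65] [-179.97    0.02    3.87] 57.34880590939642 [ 0.15 -0.81 -3.97]
low_scene.npz side 434 -26.31534797067785 1.123103850318026 slope deg 0.06893674725770993 end 61 -75.44813638388561 0.4042397184647929 -0.23357958807821305
held_scene.npz side 488 -27.05142335943328 2.90319964361624 slope deg 0.8933272436558694 end 90 -74.3049029239773 0.4525231777218742 -0.67951220824683
low_scene.npz x edges [-75.58  72.82] 10 y edges [-27.15  30.24] 34
held_scene.npz x edges [-74.22  74.85] 10 y edges [-27.94  29.82] 25

low2_scene.npz side 405 -26.299967188691017 1.0469975028868226 slope deg 0.23023893012529492 end 55 -75.4052494787504 0.37068580478835267 -0.526274529983649
low2_scene.npz side 403 -25.402858816814483 3.4197476740168247 slope deg 0.8263435775153444 end 77 -76.08916789818245 0.531370865036665 -0.8921012692782019
low2_scene.npz x edges [-75.85  73.11] 10 y edges [-26.17  30.64] 24
```

View pics/f.png

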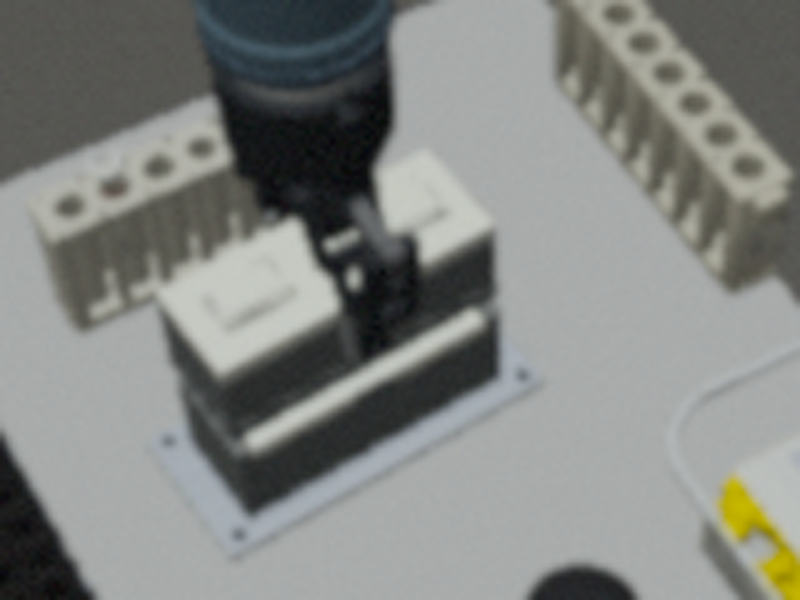

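Aligned to under about 1 mm: the held box sits over the docked one with a small gap (~(330,420)). A small correction, then a slow descent.

Call:
apply_moves(motion="0.005 0.006 0 0 0 0.003;0.005 0.006 0.01 0 0 0.003;0.005 0.006 0.02 0 0 0.003;0.005 0.006 0.03 0 0 0.003;0.005 0.006 0.04 0 0 0.003;0.005 0.006 0.05 0 0 0.003;0.005 0.006 0.05 0 0 0.003")

```text
time_s: 17.05
tool_pos: [471.5, 229.8, 80.5]
tcp_rot: [-180.0, 0.0, 3.6]
ft_force: [0.5, 0.9, -3.7]
gripper_width: 57.2
gripper_force: 65.5
```

Call:
apply_moves(motion="0 0 0.01 0 0 0;0 0 0.02 0 0 0;0 0 0.03 0 0 0;0 0 0.03 0 0 0")

```text
time_s: 17.45
tool_pos: [471.6, 229.8, 77.5]
tcp_rot: [-180.0, 0.0, 3.6]
ft_force: [-0.3, 0.6, -3.7]
gripper_width: 57.1
gripper_force: 65.5
```

No contact, and already below lug height. I continue gently.

Call:
apply_moves(motion="0 0 0.005 0 0 0;0 0 0.01 0 0 0;0 0 0.015 0 0 0;0 0 0.015 0 0 0")

```text
time_s: 17.85
tool_pos: [471.6, 229.8, 76.1]
tcp_rot: [-180.0, 0.0, 3.6]
ft_force: [-0.3, -0.4, -3.5]
gripper_width: 57.4
gripper_force: 65.5
```

Call:
apply_moves(motion="0 0 0.005 0 0 0;0 0 0.01 0 0 0;0 0 0.01 0 0 0")

```text
time_s: 18.15
tool_pos: [471.6, 229.8, 75.1]
tcp_rot: [-180.0, 0.0, 3.6]
ft_force: [0.6, -0.3, -5.0]
gripper_width: 57.4
gripper_force: 65.5
```

Call:
apply_moves(motion="0 0 0.005 0 0 0;0 0 0.01 0 0 0;0 0 0.01 0 0 0")

```text
time_s: 18.45
tool_pos: [471.5, 229.9, 74.6]
tcp_rot: [-180.0, 0.0, 3.6]
ft_force: [-3.8, -1.4, 4.3]
gripper_width: 57.2
gripper_force: 66.4
```

Call:
apply_moves(motion="0 0 0.005 0 0 0;0 0 0.005 0 0 0")

```text
time_s: 18.65
tool_pos: [471.6, 229.9, 74.6]
tcp_rot: [-180.0, 0.0, 3.6]
ft_force: [-5.5, -3.2, 10.7]
gripper_width: 57.6
gripper_force: 67.1
```

Contact builds at the expected seat height (TCP 74.6), so it is seated. I release and retreat straight up.

Call:
apply_moves(motion="0 0 -0.005 0 0 0;0 0 -0.005 0 0 0;0 0 -0.005 0 0 0;0 0 -0.005 0 0 0;0 0 -0.005 0 0 0;0 0 -0.005 0 0 0;0 0 -0.005 0 0 0;0 0 -0.005 0 0 0;0 0 -0.005 0 0 0", claw=0)

```text
time_s: 19.55
tool_pos: [471.6, 229.8, 74.2]
tcp_rot: [-180.0, 0.0, 3.6]
ft_force: [-0.6, -0.0, -0.7]
gripper_width: 85.5
gripper_force: 0.0
```

Call:
apply_moves(motion="0 0 -0.1 0 0 0;0 0 -0.3 0 0 0;0 0 -0.6 0 0 0;0 0 -1 0 0 0;0 0 -1 0 0 0")

```text
time_s: 20.05
tool_pos: [474.8, 231.7, 179.7]
tcp_rot: [-179.8, -0.5, 3.6]
ft_force: [0.2, 0.9, -0.1]
gripper_width: 85.1
gripper_force: 0.0
```

Call:
apply_moves(motion="0 0.2 -0.3 0 0 0;0 0.6 -0.5 0 0 0;0 1 -0.5 0 0 0;0 1 -0.5 0 0 0")

```text
time_s: 20.45
tool_pos: [478.8, 123.7, 224.7]
tcp_rot: [179.8, -0.0, 3.1]
ft_force: [0.4, -0.5, -0.6]
gripper_width: 85.2
gripper_force: 0.0
```

Call:
apply_moves(motion="0 0.3 0 0 0 0;0 0.7 0 0 0 0;0 1 0 0 0 0;0 1 0 0 0 0")

```text
time_s: 20.85
tool_pos: [484.1, 25.7, 223.9]
tcp_rot: [179.9, 0.0, 3.2]
ft_force: [0.2, -0.3, 0.1]
gripper_width: 85.4
gripper_force: 0.0
```

```bash
python3 - <<'E'
from h import *
np.set_printoptions(precision=2,suppress=True)
im=[]
for n in("scene","top"):
  p=bot.grab_frame(n);X=cloud(p);im.append(p["img"])
  np.savez("fin_"+n,xyz=X,img=p["img"])
  m=(abs(X[...,0]-472)<95)&(abs(X[...,1]-231)<60)&(X[...,2]>105)&(X[...,2]<130)
  P=X[m];t=P[P[:,2]<118];print(n,len(P),cv2.minAreaRect(P[:,:2].astype(np.float32)),"lid z",np.median(t[:,2]))
  A=np.linalg.lstsq(np.c_[t[:,:2]-t[:,:2].mean(0),np.ones(len(t))],t[:,2],rcond=None)[0];print("tilt deg",np.degrees(A[:2]))
  print([(k,np.array(d["position"])) for k in("upper_box","upper_lid","mouse","pen","carrier_left") for d in bot.spot_point(k,p)[:1]])
cv2.imwrite("pics/g.png",np.hstack([cv2.resize(im[0][50:200,120:320],(400,300)),cv2.resize(im[1][120:270,100:300],(400,300))]))
print(bot.state()["ft_force"])
import cmp
cmp.faces("fin_scene.npz",12,52);cmp.faces("fin_scene.npz",66,108);cmp.edge("fin_scene.npz",114)
E
```

```text
scene 1355 ((470.343017578125, 232.06117248535156), (150.07814025878906, 62.32625198364258), 5.009512901306152) lid z 114.32287089850303
tilt deg [-0.11  1.93]
[('upper_box', array([471.6, 230.1,  59.9])), ('upper_lid', array([473.1, 228.1, 111.8])), ('mouse', array([499.2,  38.5,   1.6])), ('pen', array([375.1,  40.4,   1.3])), ('carrier_left', array([466.6, 363. ,  -2.5]))]
top 1898 ((474.77783203125, 228.71401977539062), (150.77169799804688, 59.667564392089844), 4.942162990570068) lid z 114.96957018483943
tilt deg [0.05 0.72]
[('upper_box', array([471.2, 229.9,  61.1])), ('upper_lid', array([472.7, 229.4, 113.4])), ('mouse', array([471.8, 228. ,  -2.3])), ('pen', array([470.6, 229.1,   0.7])), ('carrier_left', array([469.7, 362.6,  -1.7]))]
[-0.54 -0.77  0.63]
low_scene.npz side 434 -26.31534797067785 1.123103850318026 slope deg 0.06893674725770993 end 61 -75.44813638388561 0.4042397184647929 -0.23357958807821305
held_scene.npz side 488 -27.05142335943328 2.90319964361624 slope deg 0.8933272436558694 end 90 -74.3049029239773 0.4525231777218742 -0.67951220824683
low_scene.npz x edges [-75.58  72.82] 10 y edges [-27.15  30.24] 34
held_scene.npz x edges [-74.22  74.85] 10 y edges [-27.94  29.82] 25
fin_scene.npz side 408 -26.281626361732055 1.047933811611464 slope deg 0.09395025768892146 end 56 -75.39949581285418 0.3918828060828859 -0.29121275745566283
fin_scene.npz side 489 -25.765360747759246 1.041621452958481 slope deg 0.29788270107802345 end 69 -75.6789080599381 0.3811946544173654 -0.17250587190159128
fin_scene.npz x edges [-75.59  64.8 ] 10 y edges [-26.61  31.31] 34
```

View pics/g.png

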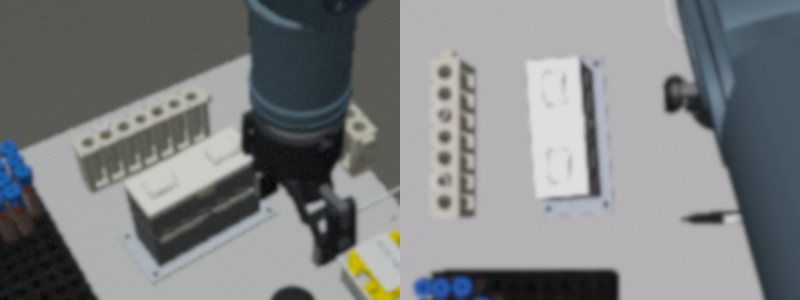

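The box sits squarely on the docked box: offset is about 0.5 mm, lid height about 114 mm as it must be, and its sides are flush (left view ~(195,190)). The mouse, pen and carrier are where they were, and the robot is clear.

```bash
python3 -c "
from station import bot
print(bot.close_job())"
```

```text
the job is handed in; nothing more can be done
None
```

The docked box's lid is shut and the second box is stacked squarely on it, seated at the expected height over both lugs, then released; the job was handed in at about 21 s, with no verdict returned.

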